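# Stack the spacer and the cap on the seal post

### The arm

A 7-joint arm with a two-finger parallel gripper is mounted at the origin on the work surface. World frame = base frame: x ahead of the robot, y to its left, z up, the work surface at z = 0. Lengths are in mm, angles in rad, forces in N, time in s.
With the tool pointing down it reaches from about 425 to 950 mm from the base axis. Payload 4.7 kg.
Tool frame: the origin (TCP) lies on the centre line of the jaws, within the pads' length; the fingertips stand 22 mm ahead of it and the grasp point (between the pads) lies 3 mm ahead of it; x points along the fingers, y is the direction in which the jaws open and shut, and the axes are right-handed (so a half turn about x gives the same grasp; the last joint's range is limited). The gripper opens to 87 mm and grips with 3 to 60 N. Pads are 19 mm wide; open, the fingers measure 117 mm over their backs; the gripper's body (75 mm by 190 mm) begins 51 mm behind the grasp point.
Start: joints at [-1.158, 0.469, -0.049, 1.532, 0.024, 1.141, -0.082], TCP at [288.572, 610.224, 244.573] pointing down, gripper open.
Joint ranges: [-2.59, 2.59], [-0.33, 1.99], [-1.39, 1.29], [0.1, 2.45], [-1.04, 4.18], [0.21, 1.99], [-2.66, 2.66]. Speed limits (rad/s): [2.57, 2.57, 3.14, 3.14, 3.14, 3.14, 3.14].

### API

Orientations are given as a unit quaternion [x, y, z, w].
In Python, from plant import ctrl, grab_frame, ticket gives the robot as it stands.
- The arm moves only by the shell command python3 -m crank 'ROWS' [OPENING] [FORCE]. ROWS is JSON, a list of rows, each a list of 4 numbers: the shift along the tool's x, y, z in mm, then the turn about the tool's x in degrees. In form: [[x, y, z, spin], ...]. A call has exactly 10 rows; each row shifts and turns the commanded pose from where the row before left it, along the tool's axes as they then stand; what a row does not reach is not made up. A row lasts 1/12 s, in which the tool goes at most 41.7 mm and 7.16 degrees, less where a joint would pass 70% of its speed; a pose out of reach is approached as far as the arm can. A call is refused whole if a number of a shift passes 41.7 or a number of a turn 7.16, either way. A call with a gripper value outside its range is refused whole. OPENING is the closure, from -1 (fully open) to 1 (shut), so that 0 is half open, set as the call begins (- or left out, the last holds). The fingers move at their own pace and stop on an object; FORCE is the grip in N (left out, the last holds). Time passes only in rows, so rows that do not move let the fingers close, or fill a call up. It gives the time, the measured TCP pose, the force and the opening at its end, in the units of the state.
- ctrl.get_state(): the state, without advancing time (a new reading comes with each control period).
- grab_frame(name): name is "side" or "top" or "wrist"; returns a dict with "image" (384x512x3 uint8, red, green, blue), "depth" (384x512 float32, mm along the optical axis (not along the pixel's ray), 0 where there is no reading), "fx", "fy", "cx", "cy" (pixels), "rvec" (rotation vector, rad) and "tvec" (3), from world to camera coordinates, as OpenCV has them; the wrist camera has in their place "T_tool_cam" (4x4, takes a point from camera to tool coordinates, whose origin is the TCP and whose axes are the tool frame's). Camera axes: x right, y down, z forward; pixel columns grow to the right and rows downward; lengths in mm; the calibration is good to about 2 mm. A picture is of the moment at which its call begins: read the wrist's pose just before it.
- ticket.hand_in(): hands the job in, once; it reports no verdict.
The state is a dict: "t": time; "qpos": joint angles; "qd": joint speeds; "joint_torque": joint torques, N m; "ee_pos": TCP position; "orientation": TCP orientation; "wrist_force": force on the tool from outside, world axes, zero at the start; "moment": the same for the moment, N m; "finger_gap": opening from 0.0 (shut) to 1.0 (fully open).
Only numpy, scipy, OpenCV 4.12 (cv2) and the standard library are available. Lean on these libraries where they do the work, as an engineer would, in place of code of your own. Each camera call takes 0.05 s, during which the arm holds its last target. There are 200 camera calls.

### The job

Finish the seal pack on the post stand, where the first seal ring already sits on the base: lower the tall spacer sleeve (about twice as tall as the loose seal rings lying about) over the post onto that ring, and then put the cap with the round knob over the top of the post onto the sleeve. Both must end upright, flat and fully down, and let go; set each part down gently, do not let it drop down the post.

Things in the scene. Friction and masses are not known exactly. Their poses are not given: they have to be found in the camera images.
- post_tip (a point): Tip of the upright steel post, on its axis, 88 mm above the table. The stand is fixed: a round dark base 100 mm across, 15 mm thick, and a post 22 mm in diameter whose last 12 mm taper to 8 mm. A steel seal ring (64 mm outside, 44 mm bore, 18 mm tall) already lies round the post on the base, its top 33 mm above the table.
- spacer_center (a point): Centre (on the axis, half-way up) of the spacer: a loose steel sleeve standing upright on the table, 60 mm outside, 46 mm bore right through, 40 mm tall, about 360 g; z is its axis. Seated on the seal ring, this point is 53 mm above the table. Three loose seal rings as wide but only 18 mm tall lie about and are not wanted.
- cap_knob (a point): Middle of the cap's knob, 55 mm above the cap's lower rim; z is its axis. A loose aluminium cap standing upright: an upside-down cup 60 mm across, 38 mm tall (bore 46 mm, 30 mm deep), topped by a round knob 26 mm across, 34 mm tall; about 250 g. Seated on the spacer, this point is 128 mm above the table. The broad dark weight with a wire bail is not wanted.
Mind the look-alikes: they are no part of the job. There is more than one size of the part that bears cap_knob; the job needs the middle-sized. What is shaped like the part that bears spacer_center but pink is not meant.

How it is judged (in metres and radians):
On the way:
1. the spacer stands fully down on the seal ring round the post, while the cap is still away from the post (horizontal distance between spacer_center and post_tip below 0.016 m and height (world z) of spacer_center between 0.046 and 0.06 m and angle between spacer_center's own z axis and vertical below 0.17 rad and horizontal distance between cap_knob and post_tip above 0.06 m), for 0.2 s.
At the end, for the whole second after the job is handed in: The spacer rests on the seal ring round the post (its centre 46 to 60 mm above the table and within 16 mm of the post's axis) and the cap on the spacer (middle of the knob 121 to 135 mm above the table and within 18 mm of the post's axis), both within 10 degrees of upright and at rest (horizontal distance between spacer_center and post_tip below 0.016 m and height (world z) of spacer_center between 0.046 and 0.06 m and angle between each of spacer_center, cap_knob's own z axis and vertical below 0.17 rad and horizontal distance between cap_knob and post_tip below 0.018 m and height (world z) of cap_knob between 0.121 and 0.135 m and linear speed of each of spacer, cap below 0.02 m/s); the robot touches nothing.
It fails at once if the spacer drops down the post (over 0.7 m/s there, as after a fall of 25 mm) (horizontal distance between spacer_center and post_tip below 0.03 m and linear speed of spacer above 0.7 m/s).
It fails at once if the cap drops down the post (over 0.7 m/s there, as after a fall of 25 mm) (horizontal distance between cap_knob and post_tip below 0.03 m and linear speed of cap above 0.7 m/s).
It also fails if it takes over 48 s, if anything falls off the work surface, if the arm or the gripper's body presses on something with over 40 N, if the wrist force passes 120 N, or if a joint passes its speed limit or range.

## Working session

There is one attempt and no reset: what is moved stays moved. The work goes in short steps, Python scripts to look and compute and a shell command to move; the robot and the scene stay as the last step left them, time stands still between calls to the robot, and variables do not carry over. Pictures are saved under pics/ and viewed, about 8 in all and at most 12, crops included, and the job is handed in when it is done.

```bash
ls; mkdir -p pics; python3 - <<'E'
from plant import ctrl, grab_frame
import cv2,numpy as np
s=ctrl.get_state();print(s)
for n in("top","side"):
    f=grab_frame(n);np.savez(n+"0.npz",**f);cv2.imwrite(f"pics/{n}0.png",cv2.resize(f["image"][:,:,::-1],(768,576)))
    print(n,f["fx"],f["rvec"],f["tvec"])
E
```

```text
pics
{'t': 0.0, 'qpos': array([-1.15791415,  0.46942476, -0.04859653,  1.53368362,  0.02410627,
        1.14094787, -0.08230221]), 'qd': array([ 0.00027016, -0.00189791, -0.00060209, -0.00022749, -0.00109234,
        0.00054712, -0.00119483]), 'joint_torque': array([ 6.76181226e-04, -5.07964647e+01, -8.00853269e-02, -2.36154377e+01,
       -6.13126718e-02,  3.78064869e-02,  1.68415545e-04]), 'ee_pos': array([288.35527602, 609.71161044, 243.51498253]), 'orientation': array([ 0.15426213,  0.69004882, -0.15556779,  0.68980757]), 'wrist_force': array([-0.82169754,  0.41135722,  0.43069253]), 'moment': array([-0.00768236, -0.01861777,  0.00832744]), 'finger_gap': 1.0039433022894502}
top 497.31358707388677 [ 2.15203124 -2.18581727  0.13296379] [  33.42382811  513.35844287 1459.02575554]
side 430.2899262282493 [ 2.31022067 -0.39024175  0.18301151] [-466.33289208  180.95506606  970.38463958]
```

View pics/top0.png

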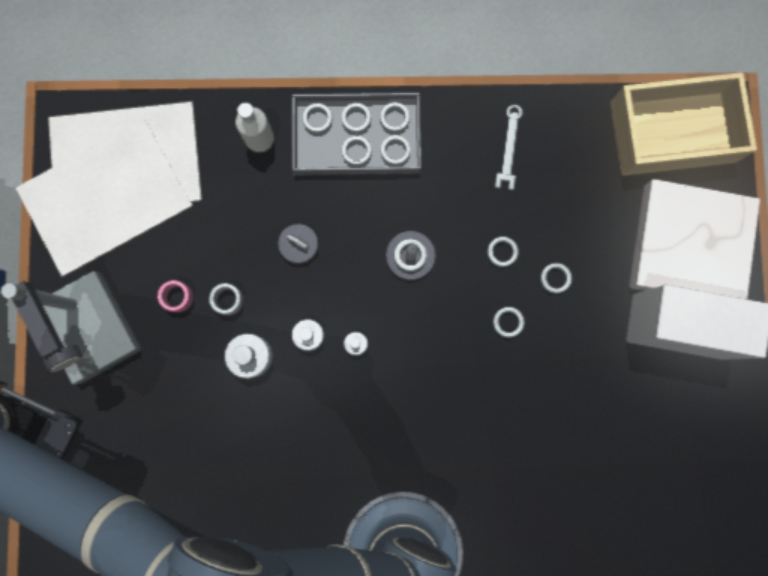

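View pics/side0.png

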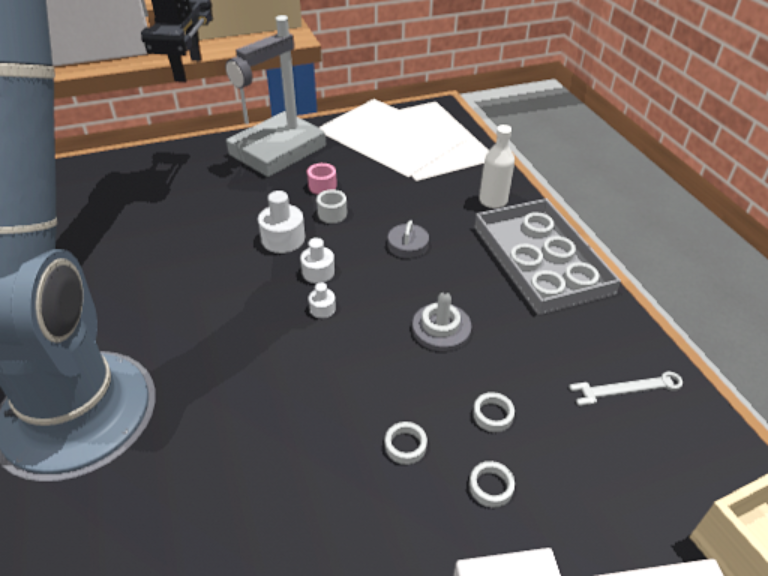

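The top view shows the spacer (grey, tall) at (225,298), with the pink one to its left. The caps are at (247,356) large, (307,335) middle and (356,343) small. The post is at (410,255). The side view agrees.

```bash
cat > h.py <<'E'
import cv2,numpy as np
from scipy.optimize import least_squares
def cloud(f):
    R=cv2.Rodrigues(f["rvec"])[0];d=f["depth"];v,u=np.mgrid[:d.shape[0],:d.shape[1]]
    c=np.stack([(u-f["cx"])/f["fx"]*d,(v-f["cy"])/f["fy"]*d,d],-1)
    return (c-f["tvec"].ravel())@R
def ray(f,u,v,z):
    R=cv2.Rodrigues(f["rvec"])[0];o=-R.T@f["tvec"].ravel();r=R.T@np.array([(u-f["cx"])/f["fx"],(v-f["cy"])/f["fy"],1]);return o+r*(z-o[2])/r[2]
def circ(p):
    r=least_squares(lambda q:np.hypot(p[:,0]-q[0],p[:,1]-q[1])-q[2],[*p[:,:2].mean(0),25],loss="soft_l1");return r.x
E
python3 - <<'E'
from h import *
f=dict(np.load("top0.npz"));P=cloud(f);s=dict(np.load("side0.npz"));S=cloud(s)
for n,(u,v),z in(("spacer",(225,298),40),("capknob",(304,331),72),("ring",(410,255),33),("posttip",(410,255),88)):
    c=ray(f,u/1.5,v/1.5,z);print(n,c.round(1),np.hypot(c[0],c[1]).round(1))
    for nm,C in(("top",P),("side",S)):
        m=(np.hypot(C[...,0]-c[0],C[...,1]-c[1])<42)&(abs(C[...,2]-z)<5);q=C[m]
        if len(q)>5: print("  ",nm,len(q),q.mean(0).round(1),((q.max(0)+q.min(0))/2).round(1),(q.max(0)-q.min(0)).round(1), circ(q).round(1))
E
```

```text
spacer [499.1 341.9  40. ] 605.0
   top 120 [500.2 345.1  39.2] [499.8 345.1  39.7] [57.1 59.   9.4] [500.  344.7  26.7]
   side 119 [501.1 341.5  39.3] [501.3 343.6  39.6] [59.3 62.3  9. ] [501.3 342.5  26.5]
capknob [429.8 183.5  72. ] 467.3
   top 61 [425.6 182.3  71.7] [425.9 182.6  72.3] [23.4 23.5  9.3] [425.5 181.8   9.2]
   side 60 [427.5 178.5  72.1] [427.3 181.   71.2] [24.5 26.3  8.4] [427.4 179.1   9.5]
ring [580.6 -25.   33. ] 581.2
   top 164 [582.4 -24.   32.6] [582.7 -24.   32.9] [63.4 60.4  9.7] [583.  -23.4  27.2]
   side 237 [581.9 -30.9  33.2] [584.3 -25.3  32.9] [62.7 65.1  9.7] [584.5 -26.   26.7]
posttip [572.  -22.4  88. ] 572.4
   top 17 [583.9 -22.8  85.3] [585.5 -23.3  85.7] [15.  14.6  3.6] [584.5 -24.2   6.5]
   side 17 [585.3 -29.7  85.4] [586.  -28.8  86.6] [14.1 13.8  6.8] [585.  -28.7   5.2]
```

```bash
cat >> h.py <<'E'
from scipy.spatial.transform import Rotation as Ro
def plan(x,y,z,th=None):
    from plant import ctrl
    s=ctrl.get_state();R=Ro.from_quat(s["orientation"]).as_matrix();d=np.array([x,y,z])-s["ee_pos"]
    t=np.degrees(np.arctan2(R[1,1],R[0,1]))
    print("t",round(s["t"],2),"ee",s["ee_pos"].round(1),"toolx",R[:,0].round(3),"theta",t.round(1),"delta tool",(R.T@d).round(1),"F",s["wrist_force"].round(1),"gap",round(s["finger_gap"],3),"q",s["qpos"].round(2))
    if th is not None: print("spin",(((t-th)+90)%180-90).round(1))
E
python3 -c "
from h import *
plan(500.5,344,200,-45)
from plant import grab_frame
print(grab_frame('wrist')['T_tool_cam'].round(3))"
```

```text
t 0.1 ee [288.4 609.8 243.6] toolx [-0.001 -0.002 -1.   ] theta 64.7 delta tool [  43.9 -149.5  305.4] F [ 0.  -0.1 -0. ] gap 0.998 q [-1.16  0.47 -0.05  1.53  0.02  1.14 -0.08]
spin -70.3
[[   0.      -0.273    0.962 -141.011]
 [   1.      -0.      -0.       1.389]
 [   0.       0.962    0.273  -75.034]
 [   0.       0.       0.       1.   ]]
```

```bash
python3 -m crank '[[0,-34.3,16.2,0],[0,-34.3,16.2,0],[0,-34.3,16.2,0],[0,-34.3,16.2,0],[0,-34.3,16.2,0],[0,-34.3,16.2,0],[0,-34.3,16.2,0],[0,15,32,0],[0,15,32,0],[0,15,32,0]]' -1 20
python3 -m crank '[[0,15,32,0],[0,15,32,0],[0,15,32,0],[4,0,0,-7],[4,0,0,-7],[4,0,0,-7],[4,0,0,-7],[4,0,0,-7],[4,0,0,-7],[4,0,0,-7]]'
python3 -m crank '[[4,0,0,-7],[4,0,0,-7],[4,0,0,-7],[0,0,0,0],[0,0,0,0],[0,0,0,0],[0,0,0,0],[0,0,0,0],[0,0,0,0],[0,0,0,0]]'
cat >> h.py <<'E'
def wcloud(name):
    from plant import ctrl,grab_frame
    s=ctrl.get_state();f=grab_frame("wrist");T=np.eye(4);T[:3,:3]=Ro.from_quat(s["orientation"]).as_matrix();T[:3,3]=s["ee_pos"]
    M=np.linalg.inv(T@f["T_tool_cam"]);f["rvec"]=cv2.Rodrigues(M[:3,:3])[0];f["tvec"]=M[:3,3]
    cv2.imwrite(f"pics/{name}.png",f["image"][:,:,::-1]);return f,cloud(f)
def near(C,c,z,r=42,dz=5):
    q=C[(np.hypot(C[...,0]-c[0],C[...,1]-c[1])<r)&(abs(C[...,2]-z)<dz)]
    if len(q)>5: print(len(q),"mean",q.mean(0).round(1),"mid",((q.max(0)+q.min(0))/2).round(1),"ext",(q.max(0)-q.min(0)).round(1),"circ",circ(q).round(1))
E
python3 -c "
from h import *
f,C=wcloud('w1');near(C,(500.5,344),40,dz=2.5);plan(500.5,344,28,-45)"
```

```text
t: 0.98
ee_pos: [395.1, 343.3, 244.9]
orientation: [0.155, 0.69, -0.155, 0.69]
wrist_force: [0.5, 1.4, 0.1]
finger_gap: 1.001
t: 1.82
ee_pos: [500.3, 343.8, 216.0]
orientation: [-0.147, 0.692, 0.147, 0.691]
wrist_force: [-0.2, -0.1, 0.3]
finger_gap: 1.0
t: 2.65
ee_pos: [500.5, 344.1, 204.7]
orientation: [-0.269, 0.654, 0.269, 0.654]
wrist_force: [0.9, 0.3, 0.4]
finger_gap: 0.997
1316 mean [501.4 344.6  40.7] mid [502.3 345.3  40. ] ext [59.2 59.1  4.9] circ [501.9 344.8  26.3]
t 2.7 ee [500.5 344.1 204.7] toolx [ 0.  0. -1.] theta 134.7 delta tool [ 1.767e+02 -1.000e-01 -1.000e-01] F [-0.1  0.1  0.6] gap 0.999 q [-0.57  0.4  -0.14  1.74  0.06  1.01  1.62]
spin -0.3
```

View pics/w1.png

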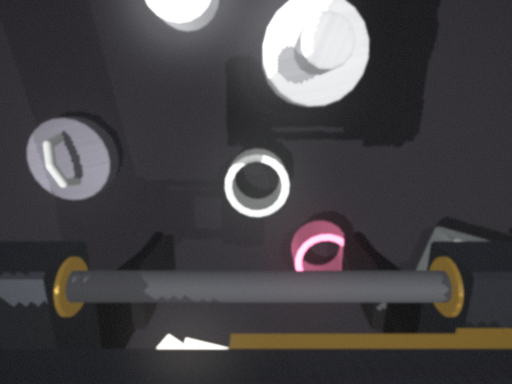

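The picture shows the spacer at (257,183). The jaw line (horizontal in the image) is clear of the pink sleeve and the large cap.

```bash
python3 -m crank '[[14,0,1.6,0],[20,0,0,0],[20,0,0,0],[20,0,0,0],[20,0,0,0],[20,0,0,0],[20,0,0,0],[20,0,0,0],[14,0,0,0],[8,0,0,0]]'
python3 -m crank '[[0,0,0,0],[0,0,0,0],[0,0,0,0],[0,0,0,0],[0,0,0,0],[0,0,0,0],[0,0,0,0],[0,0,0,0],[0,0,0,0],[0,0,0,0]]' 0.5 25
python3 -c "
from h import *
plan(500.5,344,28,-45)"
```

```text
t: 3.53
ee_pos: [500.8, 344.5, 26.6]
orientation: [-0.269, 0.655, 0.269, 0.653]
wrist_force: [0.4, -0.0, -0.4]
finger_gap: 1.002
t: 4.37
ee_pos: [502.5, 345.3, 29.6]
orientation: [-0.269, 0.653, 0.269, 0.655]
wrist_force: [0.2, -0.4, 5.8]
finger_gap: 0.69
t 4.37 ee [502.5 345.3  29.6] toolx [ 0.002  0.001 -1.   ] theta 134.7 delta tool [ 1.6  0.5 -2.3] F [ 0.2 -0.4  5.8] gap 0.69 q [-0.59  0.62 -0.12  1.86  0.11  0.67  1.58]
spin -0.3
```

```bash
python3 -m crank '[[-4,0,0,0],[-10,0,0,0],[-16,0,0,0],[-20,0,0,0],[-20,0,0,0],[-20,0,0,0],[-16,0,0,0],[-10,0,0,0],[-4,0,0,0],[0,0,0,0]]'
python3 -c "
from h import *
f,C=wcloud('w2');plan(584.5,-24.5,149)
near(C,(502,345),137+20,r=45,dz=12)"
```

```text
t: 5.2
ee_pos: [501.6, 345.2, 149.1]
orientation: [-0.269, 0.654, 0.269, 0.654]
wrist_force: [0.9, 0.3, -4.3]
finger_gap: 0.686
t 5.25 ee [501.2 344.8 148.1] toolx [-0.001 -0.    -1.   ] theta 134.7 delta tool [  -0.8 -321.2 -200.5] F [-0.1 -0.2 -3.8] gap 0.69 q [-0.57  0.46 -0.14  1.79  0.08  0.9   1.61]
8193 mean [498.  342.7 157.6] mid [497.3 342.  157. ] ext [66.2 66.6 24. ] circ [498.8 343.5  26.7]
```

View pics/w2.png

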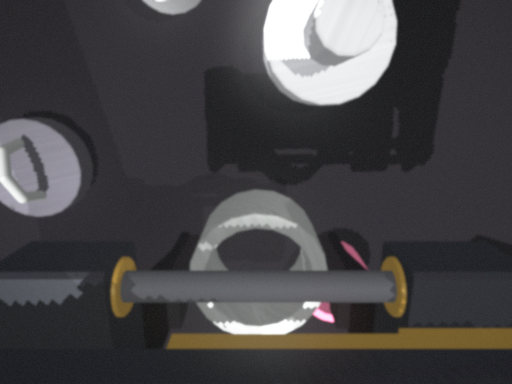

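```bash
python3 -m crank '[[0,-10,-3,0],[0,-20,-7,0],[0,-28,-10,0],[0,-28,-10,0],[0,-28,-10,0],[0,-28,-10,0],[0,-28,-10,0],[0,-28,-10,0],[0,-28,-10,0],[0,-28,-10,0]]'
python3 -m crank '[[0,-28,-10,0],[0,-20,-7,0],[0,-12,-3,0],[0,-7,0,0],[0,0,0,0],[0,0,0,0],[0,0,0,0],[0,0,0,0],[0,0,0,0],[0,0,0,0]]'
python3 -c "
from h import *
f,C=wcloud('w3');plan(584.5,-24.5,149)
near(C,(584,-25),33,r=45,dz=3);near(C,(584,-25),84,r=20,dz=5);near(C,(584,-25),60,r=20,dz=10)
s=f['tvec'];R=cv2.Rodrigues(f['rvec'])[0]
for p in((584.5,-24.5,88),):
  c=R@np.array(p)+s;print(c[:2]/c[2]*f['fx']+[f['cx'],f['cy']])
from plant import grab_frame
g=grab_frame('side');cv2.imwrite('pics/s3.png',cv2.resize(g['image'][100:292,160:416,::-1],(768,576)))"
```

```text
t: 6.08
ee_pos: [616.0, 98.5, 147.0]
orientation: [-0.269, 0.655, 0.269, 0.653]
wrist_force: [1.2, 0.6, -3.7]
finger_gap: 0.692
t: 6.92
ee_pos: [648.9, 40.6, 148.6]
orientation: [-0.269, 0.654, 0.269, 0.654]
wrist_force: [0.1, -0.3, -3.8]
finger_gap: 0.691
t 6.97 ee [649.   40.2 148.6] toolx [ 0.  0. -1.] theta 134.7 delta tool [ -0.4  -0.6 -91.4] F [-1.2  0.5 -4. ] gap 0.69 q [-0.08  0.52 -0.07  1.69  0.04  0.94  2.19]
3515 mean [584.6 -24.7  33.7] mid [585.6 -23.7  33. ] ext [63.2 63.5  5.9] circ [585.6 -23.7  26.9]
710 mean [587.4 -24.8  83.3] mid [587.3 -25.2  84. ] ext [19.1 19.2 10. ] circ [587.3 -25.2   7.2]
22 mean [592.1 -16.8  59.7] mid [590.8 -18.1  59.7] ext [13.7  7.3 18.7] circ [ 59915.9 106102.5 121575.4]
[255.48201324  67.5102316 ]
```

View pics/w3.png

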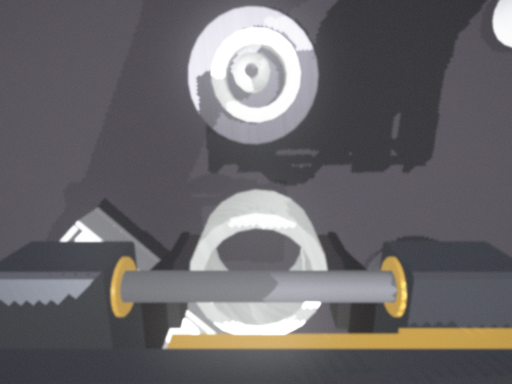

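Post tip is at (251,71), ring centre about (254,75), and the sleeve is held in the jaws at the bottom.

```bash
python3 -c "
from h import *
f,C=wcloud('w4')
print(ray(f,251.5,71,88),ray(f,255,75,33))
q=C[(C[...,2]>140)&(C[...,2]<175)&(np.hypot(C[...,0]-649,C[...,1]-40)<36)];h,e=np.histogram(q[:,2],35);print(h,e[h.argmax()])
zt=e[h.argmax()]+.5
near(C,(649,40),zt,r=36,dz=1.5)
near(C,(585,-25),33,dz=1)
a=q[abs(q[:,2]-zt)<4];A=np.c_[a[:,:2]-[649,40],np.ones(len(a))];print(np.linalg.lstsq(A,a[:,2],rcond=None)[0])
plan(586.5,-25,149)"
```

```text
[587.43899277 -25.29119266  88.        ] [585.1939483  -25.46710874  33.        ]
[  93  103  137  130  152  147  160  167  189  181  190  223  194  230
  232  233  248  327  839 2332 1242   89   26   35   41   37   18   20
   17   22   21   18   23   32   29] 158.9841762878154
4414 mean [645.1  37.  159.6] mid [648.   39.5 159.5] ext [59.3 61.1  3. ] circ [647.6  39.6  26.2]
1987 mean [584.5 -24.5  33.3] mid [585.4 -23.9  33. ] ext [62.7 62.9  2. ] circ [585.4 -23.5  27. ]
[-4.33135563e-03 -2.96892091e-03  1.59244590e+02]
t 7.07 ee [649.1  39.8 148.6] toolx [ 0.  0. -1.] theta 134.7 delta tool [ -0.4  -2.  -90.1] F [-0.   0.4 -3.4] gap 0.69 q [-0.08  0.52 -0.07  1.69  0.04  0.94  2.19]
```

```bash
python3 -m crank '[[0,-0.5,-5,0],[0,-0.5,-12,0],[0,-0.5,-18,0],[0,-0.5,-18,0],[0,-0.6,-18,0],[0,0,-12,0],[0,0,-6,0],[0,0,0,0],[0,0,0,0],[0,0,0,0]]'
python3 -m crank '[[4,0,0,0],[10,0,0,0],[12,0,0,0],[12,0,0,0],[12,0,0,0],[12,0,0,0],[8,0,0,0],[5,0,0,0],[3,0,0,0],[2,0,0,0]]'
python3 -m crank '[[0,0,0,0],[0,0,0,0],[0,0,0,0],[1,0,0,0],[1,0,0,0],[1,0,0,0],[1,0,0,0],[0,0,0,0],[0,0,0,0],[0,0,0,0]]'
python3 -c "
from h import *
plan(587.6,-24.7,62.3)"
```

```text
t: 7.9
ee_pos: [588.5, -23.8, 148.7]
orientation: [-0.269, 0.653, 0.269, 0.654]
wrist_force: [0.5, -0.5, -2.8]
finger_gap: 0.693
t: 8.73
ee_pos: [587.8, -24.9, 68.1]
orientation: [-0.269, 0.654, 0.269, 0.654]
wrist_force: [0.2, 0.2, -4.4]
finger_gap: 0.691
t: 9.57
ee_pos: [587.7, -24.9, 64.5]
orientation: [-0.269, 0.654, 0.269, 0.654]
wrist_force: [0.0, 0.1, -3.6]
finger_gap: 0.692
t 9.57 ee [587.7 -24.9  64.5] toolx [-0.  0. -1.] theta 134.7 delta tool [2.2 0.2 0.1] F [ 0.   0.1 -3.6] gap 0.692 q [ 0.02  0.54 -0.06  1.9   0.05  0.71  2.28]
```

```bash
python3 -m crank '[[0.5,0,0,0],[0.5,0,0,0],[0.5,0,0,0],[0.5,0,0,0],[0.5,0,0,0],[0,0,0,0],[0,0,0,0],[0,0,0,0],[0,0,0,0],[0,0,0,0]]'
```

```text
t: 10.4
ee_pos: [587.7, -24.9, 62.6]
orientation: [-0.269, 0.654, 0.269, 0.654]
wrist_force: [-3.8, 0.7, 5.7]
finger_gap: 0.687
```

```bash
python3 -m crank '[[0,0,0,0],[0,0,0,0],[0,0,0,0],[0,0,0,0],[0,0,0,0],[0,0,0,0],[-5,0,0,0],[-10,0,0,0],[-15,0,0,0],[-20,0,0,0]]' -1
python3 -m crank '[[-25,0,0,0],[-25,0,0,0],[-20,0,0,0],[0,0,12,0],[0,0,18,0],[0,0,20,0],[0,0,20,0],[0,0,15,0],[0,0,5,0],[0,0,0,0]]'
python3 -c "
from h import *
f,C=wcloud('w5');plan(426.5,181,200,0)
near(C,(586,-25),73,r=45,dz=3);near(C,(586,-25),84,r=20,dz=5)"
```

```text
t: 11.23
ee_pos: [587.0, -24.9, 112.3]
orientation: [-0.269, 0.655, 0.269, 0.653]
wrist_force: [1.1, -0.5, 0.5]
finger_gap: 1.0
t: 12.07
ee_pos: [652.1, 40.2, 181.7]
orientation: [-0.269, 0.654, 0.27, 0.654]
wrist_force: [-0.2, -1.0, -0.4]
finger_gap: 0.998
t 12.12 ee [651.4  38.7 181.6] toolx [-0.001 -0.    -1.   ] theta 134.7 delta tool [-18.2 259.4 -59.6] F [-0.4 -1.2 -0.4] gap 1.001 q [-0.07  0.49 -0.07  1.65  0.04  1.    2.19]
spin -45.3
2591 mean [585.9 -25.4  73.6] mid [587.  -24.4  73. ] ext [58.9 59.1  6. ] circ [586.9 -24.4  26.2]
549 mean [587.7 -24.8  83.2] mid [587.4 -25.2  84. ] ext [19.  19.7 10. ] circ [587.3 -25.1   7.3]
```

View pics/w5.png

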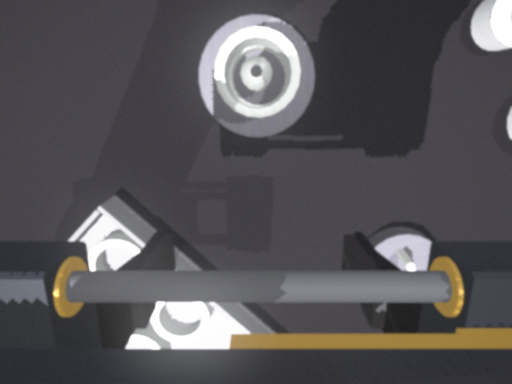

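Sleeve seated round the post: ring at (257,72), post tip (257,71). Now the cap.

```bash
python3 -m crank '[[-4,12,-2,0],[-4,24,-6,0],[-4,32,-7,0],[-4,32,-7,0],[-2,32,-7,0],[0,32,-7,0],[0,32,-7,0],[0,30,-7,0],[0,22,-6,0],[0,11,-4,0]]'
python3 -m crank '[[0,0,0,7],[0,0,0,7],[0,0,0,7],[0,0,0,7],[0,0,0,7],[0,0,0,7],[0,0,0,7],[0,0,0,7],[0,0,0,7],[0,0,0,7]]'
python3 -m crank '[[0,0,0,7],[0,0,0,7],[0,0,0,7],[0,0,0,7],[0,0,0,7],[0,0,0,7],[0,0,0,7],[0,0,0,7],[0,0,0,7],[0,0,0,0]]'
python3 -c "
from h import *
f,C=wcloud('w6');
near(C,(426.5,181),72,r=25,dz=2);near(C,(426.5,181),38,r=40,dz=2)
q=C[(abs(C[...,0]-390)<80)&(abs(C[...,1]-300)<50)];print('large cap max z',q[:,2].max())
plan(426.5,181,63,0)"
```

```text
t: 12.95
ee_pos: [423.2, 181.0, 200.3]
orientation: [-0.27, 0.654, 0.27, 0.653]
wrist_force: [0.3, 0.5, -0.1]
finger_gap: 1.002
t: 13.78
ee_pos: [426.8, 179.0, 200.2]
orientation: [0.158, 0.689, -0.158, 0.689]
wrist_force: [0.1, -0.5, -0.2]
finger_gap: 1.0
t: 14.62
ee_pos: [426.9, 179.2, 200.3]
orientation: [0.494, 0.506, -0.493, 0.506]
wrist_force: [-0.2, -0.4, 0.1]
finger_gap: 1.002
688 mean [428.2 182.4  72.8] mid [428.1 181.9  72.1] ext [24.7 25.4  3.8] circ [428.2 182.4   9. ]
2141 mean [428.3 185.3  38.8] mid [428.2 181.6  38. ] ext [59.  59.5  3.9] circ [428.3 180.2  23.8]
large cap max z 341.2923013210868
t 14.67 ee [426.8 179.4 200.2] toolx [ 0. -0. -1.] theta 1.7 delta tool [137.2  -0.3  -1.6] F [-0.1 -0.4 -0.1] gap 1.001 q [-0.59  0.17  0.11  2.07 -0.02  0.9  -0.43]
spin 1.7
```

View pics/w6.png

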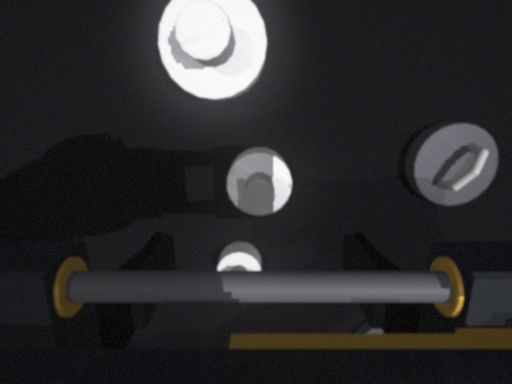

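The middle cap's knob sits at (259,188), with rim diameter 59 mm and heights 38/72 mm as given. The jaw line is clear of the neighbours.

```bash
python3 -m crank '[[8,1.4,-2.4,0],[14,0,0,0],[18,0,0,0],[18,0,0,0],[18,0,0,0],[18,0,0,0],[16,0,0,0],[14,0,0,0],[8,0,0,0],[4.5,0,0,0]]'
python3 -m crank '[[0,0,0,0],[0,0,0,0],[0,0,0,0],[0,0,0,0],[0,0,0,0],[0,0,0,0],[0,0,0,0],[0,0,0,0],[0,0,0,0],[0,0,0,0]]' 1 25
python3 -c "
from h import *
plan(428.2,181.8,63,0)"
```

```text
t: 15.5
ee_pos: [427.6, 182.3, 62.2]
orientation: [0.492, 0.508, -0.493, 0.507]
wrist_force: [-0.2, -0.6, 0.1]
finger_gap: 1.003
t: 16.33
ee_pos: [428.2, 182.8, 63.5]
orientation: [0.493, 0.507, -0.493, 0.507]
wrist_force: [-0.2, 0.3, -0.4]
finger_gap: 0.328
t 16.33 ee [428.2 182.8  63.5] toolx [ 0.  0. -1.] theta 1.7 delta tool [ 0.5 -0.   1. ] F [-0.2  0.3 -0.4] gap 0.328 q [-0.56  0.39  0.09  2.18 -0.06  0.57 -0.4 ]
spin 1.7
```

```bash
python3 -m crank '[[0,0,0,0],[0,0,0,0],[0,0,0,0],[0,0,0,0],[0,0,0,0],[0,0,0,0],[0,0,0,0],[-2,0,0,0],[-6,0,0,0],[-10,0,0,0]]'
python3 -m crank '[[-14,0,0,0],[-18,0,0,0],[-18,0,0,0],[-18,0,0,0],[-16,0,0,0],[-10,0,0,0],[-6,0,0,0],[-2,0,0,0],[0,0,0,0],[0,0,0,0]]'
python3 -c "
from h import *
f,C=wcloud('w7');plan(587,-24.8,183)
near(C,(428,182),158,r=40,dz=3)
from plant import ctrl;s=ctrl.get_state()"
```

```text
t: 17.17
ee_pos: [427.6, 182.3, 81.3]
orientation: [0.492, 0.507, -0.493, 0.507]
wrist_force: [0.5, -0.2, -2.1]
finger_gap: 0.291
t: 18.0
ee_pos: [427.7, 182.5, 182.9]
orientation: [0.492, 0.507, -0.493, 0.507]
wrist_force: [-0.6, -0.7, -2.8]
finger_gap: 0.294
t 18.05 ee [427.6 182.5 182.7] toolx [-0.002 -0.001 -1.   ] theta 1.7 delta tool [ -0.4 153.2 211.9] F [ 0.5 -0.3 -2.5] gap 0.292 q [-0.59  0.2   0.11  2.09 -0.03  0.86 -0.44]
3418 mean [427.6 198.6 158.2] mid [428.4 194.5 158. ] ext [59.4 33.8  6. ] circ [428.4 174.2  29.7]
```

View pics/w7.png

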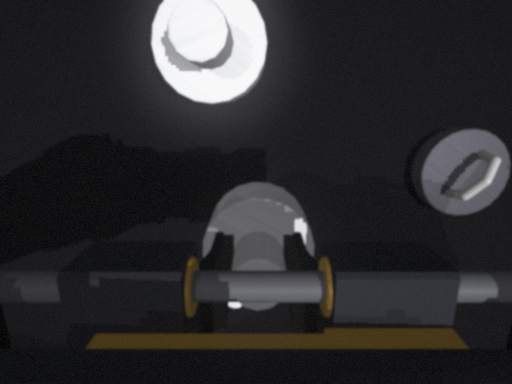

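Cap held by its knob, hanging upright at about (258,240).

```bash
python3 -m crank '[[0,5,7,0],[0,11,15,0],[0,16,22,0],[0,18,25,0],[0,18,25,0],[0,18,25,0],[0,18,25,0],[0,18,25,0],[0,15,20,0],[0,9,12,0]]'
python3 -m crank '[[0,5,7,0],[0,2,3,0],[0,0,0,0],[0,0,0,0],[0,0,0,0],[0,0,0,0],[0,0,0,0],[0,0,0,0],[0,0,0,0],[0,0,0,0]]'
python3 -c "
from h import *
f,C=wcloud('w8');plan(586.6,-24,183)
c=(587,-25)
q=C[(np.hypot(C[...,0]-c[0],C[...,1]-c[1])<28)&(abs(C[...,2]-158)<5)&(C[...,1]>-15)]
A=np.c_[q[:,:2]-c,np.ones(len(q))];print('cup top plane',len(q),np.linalg.lstsq(A,q[:,2],rcond=None)[0].round(3),np.median(q[:,2]))
near(C,c,158,r=40,dz=2)"
```

```text
t: 18.88
ee_pos: [581.4, -18.0, 182.8]
orientation: [0.493, 0.506, -0.494, 0.507]
wrist_force: [-0.7, -0.5, -1.7]
finger_gap: 0.293
t: 19.72
ee_pos: [587.3, -23.5, 183.6]
orientation: [0.493, 0.507, -0.493, 0.507]
wrist_force: [-0.1, -0.7, -2.2]
finger_gap: 0.29
t 19.77 ee [587.3 -23.6 183.6] toolx [ 0.  0. -1.] theta 1.7 delta tool [ 0.6 -0.7  0.4] F [-0.2 -0.7 -2.3] gap 0.29 q [-0.21  0.39  0.23  1.82 -0.11  0.94  0.1 ]
cup top plane 2302 [-2.00000e-03 -1.50000e-02  1.59343e+02] 159.00543259061544
3240 mean [587.3  -7.4 158.8] mid [587.8 -11.4 158. ] ext [59.3 33.9  4. ] circ [588.1 -31.6  29.7]
```

```bash
python3 -m crank '[[2,-0.5,0.4,0],[4,0,0,0],[7,0,0,0],[8,0,0,0],[8,0,0,0],[7,0,0,0],[5,0,0,0],[2,0,0,0],[1,0,0,0],[0,0,0,0]]'
python3 -m crank '[[1,0,0,0],[1,0,0,0],[0.5,0,0,0],[0,0,0,0],[0,0,0,0],[0,0,0,0],[0,0,0,0],[0,0,0,0],[0,0,0,0],[0,0,0,0]]'
```

```text
t: 20.6
ee_pos: [586.9, -24.1, 139.3]
orientation: [0.493, 0.507, -0.493, 0.507]
wrist_force: [-0.4, -0.3, -1.8]
finger_gap: 0.288
t: 21.43
ee_pos: [586.9, -24.0, 137.1]
orientation: [0.493, 0.507, -0.493, 0.507]
wrist_force: [0.0, 0.2, -2.5]
finger_gap: 0.291
```

```bash
python3 -m crank '[[0.5,0,0,0],[0.5,0,0,0],[0.5,0,0,0],[0.3,0,0,0],[0,0,0,0],[0,0,0,0],[0,0,0,0],[0,0,0,0],[0,0,0,0],[0,0,0,0]]'
```

```text
t: 22.27
ee_pos: [587.1, -24.1, 136.5]
orientation: [0.493, 0.507, -0.492, 0.507]
wrist_force: [-2.3, 0.5, 6.4]
finger_gap: 0.29
```

Contact at the expected height (136.5). Releasing and backing off.

```bash
python3 -m crank '[[0,0,0,0],[0,0,0,0],[0,0,0,0],[0,0,0,0],[0,0,0,0],[0,0,0,0],[0,0,0,0],[0,0,0,0],[0,0,0,0],[-2,0,0,0]]' -1
python3 -m crank '[[-8,0,0,0],[-15,0,0,0],[-20,0,0,0],[-20,0,0,0],[-20,0,0,0],[-10,0,0,0],[0,0,15,0],[0,0,25,0],[0,0,25,0],[0,0,15,0]]'
python3 -m crank '[[0,0,0,0],[0,0,0,0],[0,0,0,0],[0,0,0,0],[0,0,0,0],[0,0,0,0],[0,0,0,0],[0,0,0,0],[0,0,0,0],[0,0,0,0]]'
python3 -c "
from h import *
from plant import grab_frame
f,C=wcloud('w9');near(C,(587,-25),145,r=25,dz=2);near(C,(587,-25),111,r=40,dz=2)
c=(587,-25);q=C[(np.hypot(C[...,0]-c[0],C[...,1]-c[1])<28)&(abs(C[...,2]-111)<4)]
A=np.c_[q[:,:2]-c,np.ones(len(q))];print(np.linalg.lstsq(A,q[:,2],rcond=None)[0].round(3))
g=grab_frame('side');cv2.imwrite('pics/s9.png',cv2.resize(g['image'][140:260,210:370,::-1],(800,600)))"
```

```text
t: 23.1
ee_pos: [586.6, -24.0, 136.9]
orientation: [0.492, 0.508, -0.493, 0.507]
wrist_force: [-0.3, 0.3, -0.3]
finger_gap: 0.952
t: 23.93
ee_pos: [588.8, -107.1, 230.6]
orientation: [0.493, 0.506, -0.494, 0.507]
wrist_force: [-0.2, -0.1, 0.6]
finger_gap: 0.997
t: 24.77
ee_pos: [589.2, -104.0, 230.2]
orientation: [0.493, 0.507, -0.493, 0.507]
wrist_force: [0.3, 0.0, -0.8]
finger_gap: 1.001
1226 mean [587.5 -24.9 145.7] mid [587.6 -25.2 145.1] ext [25.  25.2  3.7] circ [587.5 -25.    8.9]
3805 mean [587.6 -24.4 111.8] mid [587.6 -25.  111.1] ext [59.5 59.2  3.9] circ [587.5 -24.8  23.3]
[-1.00000e-03  2.00000e-03  1.11933e+02]
```

View pics/s9.png

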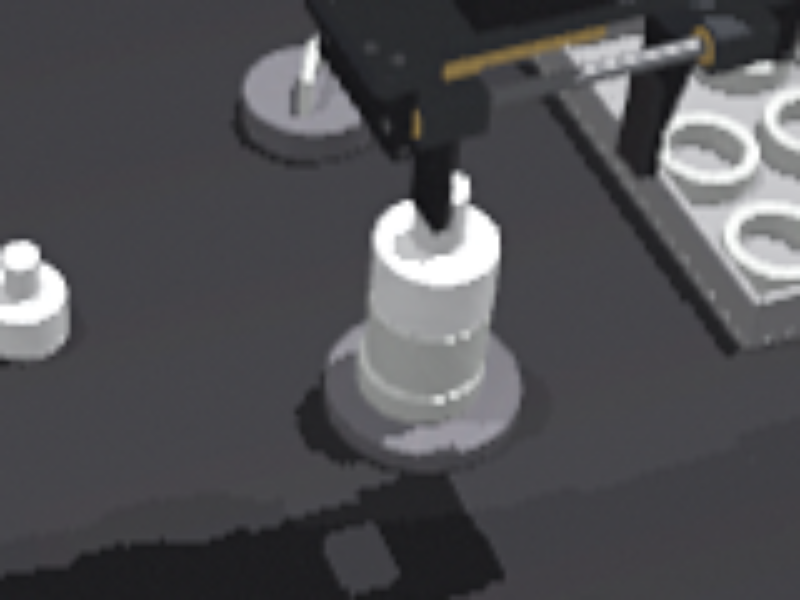

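The stack of ring, sleeve and cap at (435,310) is straight and closed. The cap's top is at 111 mm and the knob's top at 145 mm, as they should be when seated. The gripper is 80 mm away.

```bash
python3 -c "
from plant import ticket
print(ticket.hand_in())"
```

```text
the job is handed in; nothing more can be done
None
```

The seal pack is finished and handed in at about 25 s of the 48 s allowed. I lowered the grey sleeve over the post onto the seal ring, then put the middle-sized cap over the post onto the sleeve. Each part was lowered slowly until it touched (about 6 N at the wrist) and then released.

| Part | Check | Measured | Expected |
|---|---|---|---|
| Spacer (before the cap) | top height | 73 mm | 73 mm |
| Spacer (before the cap) | distance from post axis | within 1 mm | under 16 mm |
| Cap | cup top height | about 111–112 mm | 111 mm |
| Cap | knob top height | 145 mm | 145 mm |
| Cap | distance from post axis | within 1 mm | under 18 mm |
| Cap | tilt | under 0.2° | under 10° |

The last side view shows the stack straight with no gap, and the gripper open about 80 mm to the side and clear of it. No check failed. The only disagreement was a 2–3 mm difference in the post's position between the fixed cameras and the wrist camera. I went mainly by the wrist camera, and the fit had ample clearance. I could not see the judge's verdict.

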